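# Switch the grinding-ball feeder to its other chute

## Task

The ball feeder's seesaw trough is tipped toward one of its two trays. With a fingertip, press the raised end down so that the seesaw rocks over its pivot onto its other side, then push the stop slide fully across to release the balls, so that all three run down that other chute into its tray. Do not touch or lift the balls, and leave everything else on the bench where it is.

Things in the scene. Friction and masses are not known exactly. Their poses are not given: they have to be found in the camera images.
- feeder: Ball feeder on a white T-shaped board 8 mm thick, fixed to the bench, turned up to 0.3 rad. Origin: on the bench surface straight below the middle of the seesaw's pivot; z is up, +x points away from the robot along the feed channel (uphill), +y to the left along the seesaw. The coordinates x, y in the other entries are in this frame.
- feed_end (a point): Middle of the floor at the lower end of the aluminium feed channel (x = 22 mm, 113 mm up), above the seesaw. The channel runs on the centre line to x = 166 mm, is 36 mm wide and rises 10 degrees away from the robot; side walls 26 mm high, highest point 167 mm above the bench.
- pivot (a point): Middle of the seesaw's pivot, 48 mm up, pin along x. A dark steel trough, open above, stands over it (floor 89 mm up when level), 156 mm long in y, 60 mm wide, walls 16 to 20 mm high (front wall 46 mm in the middle 70 mm). Below each end a fixed chute leads out to a tray.
- left_tray (a point): Centre of the inner floor of the left open steel tray (y = +182 mm, 11 mm up): 98 mm in x, 108 mm in y, 32 mm high, outer wall up to 63 mm.
- right_tray (a point): The same for the right tray (y = -182 mm).
- rocker (a joint): Tilt of the seesaw, rad: -0.28 = left (+y) end down on its stop, balls would run to the left tray; +0.28 = right (-y) end down, to the right tray. It is top-heavy and so rests firmly on either stop: about 2 N on the raised pad starts it moving, and past level it falls over by itself and stays. It starts on either of the two stops.
- left_pad (a point): Centre of the upper face of the seesaw's left press pad: a flat dark steel tab, 48 mm wide in y, sticking out 56 mm from the trough toward the robot (x = -86 to -30 mm, this point x = -62 mm). Open from above. Up: this point is 104 mm above the bench, at y = 46 mm; level: 89 mm, y = 60 mm; down: 71 mm, y = 69 mm.
- right_pad (a point): The same for the right press pad (y = -46, -60, -69 mm).
- slide (a joint): Stop slide across the feed channel, m: 0 = closed, its blade holding the balls back; it is pushed to the left (feeder +y) to its stop at 0.034, fully open, and stays where it is left (about 1.2 N of friction). The balls pass from about 0.026 on. It starts at 0 to 0.003.
- tab (a point): Middle of the top edge of the stop slide's upright steel tab, 26 mm along x, 6 mm thick along y, standing 36 mm above the slide's bar; top edge 194 mm above the bench, at x = 70 mm and, when closed, y = -27 mm. It is the highest thing on the feeder; push its right (-y) face toward +y. That side is free at this height.
- ball1_center (a point): Centre of white ceramic grinding ball 1, 24 mm, about 40 g; the three wait in a row in the feed channel, behind the stop slide's blade (lowest).
- ball2_center (a point): Centre of white ceramic grinding ball 2, 24 mm, about 40 g; the three wait in a row in the feed channel, behind the stop slide's blade (middle).
- ball3_center (a point): Centre of white ceramic grinding ball 3, 24 mm, about 40 g; the three wait in a row in the feed channel, behind the stop slide's blade (highest).
- beaker: Bystander, loose: glass beaker, 60 mm wide, 75 mm tall, origin at the middle of its underside; stands beside the feed channel, behind one of the trays. Leave it alone.
- sample_jar: Bystander, loose: clear jar with a yellow lid, 52 mm wide, 60 mm tall, origin at the middle of its underside; stands beside the feed channel, behind the other tray. Leave it alone.
- stopper: Bystander, loose: black rubber stopper, 34 mm wide, 30 mm tall, origin at the middle of its underside; stands close in front of the feeder, 120 to 135 mm from its pivot. Leave it alone.
- spatula: Bystander, loose: steel spatula, 170 mm long, lying flat, origin at the middle of its underside; lies along the front of the feeder, on the right. Leave it alone.
- reagent: Bystander, loose: amber reagent bottle, 64 mm wide, 140 mm tall, origin at the middle of its underside; stands well to the side of the feeder. Leave it alone.
- wash_bottle: Bystander, loose: white bottle, 68 mm wide, 150 mm tall, origin at the middle of its underside; stands well to the side of the feeder. Leave it alone.
- mortar: Bystander, loose: white ceramic bowl, 90 mm wide, 50 mm tall, origin at the middle of its underside; stands well to the side of the feeder. Leave it alone.
- ball1: Grinding ball 1 itself; its origin turns with it as it rolls, so use point ball1_center for its place.
- ball2: Grinding ball 2 itself; its origin turns with it as it rolls, so use point ball2_center for its place.
- ball3: Grinding ball 3 itself; its origin turns with it as it rolls, so use point ball3_center for its place.

How it is judged:
By the outcome, as a careful person would: the job done as asked, in the order asked, and still so for the second after the job is handed in, with the robot touching nothing.
It also fails if it takes over 48 s, if anything falls off the work surface, if the arm or the gripper's body presses on something with over 40 N, if the wrist force passes 120 N, or if a joint passes its speed limit or range.

## Robot

A 6-joint arm with a two-finger parallel gripper is mounted at the origin on the work surface. World frame = base frame: x ahead of the robot, y to its left, z up, the work surface at z = 0. Lengths are in mm, angles in rad, forces in N, time in s.
With the tool pointing down it reaches from about 300 to 750 mm from the base axis. Payload 8.5 kg.
Tool frame: the origin (TCP) lies at the very end of the fingers, on their centre line; the grasp point (between the pads) lies 19 mm behind it; z points along the fingers, y is the line along which they close (so a half turn about z gives the same grasp; the last joint's range is limited). The gripper opens to 88 mm and grips with 3 to 60 N. Pads are 18 mm wide; open, the fingers measure 123 mm over their backs; the gripper's body (75 mm by 187 mm) begins 45 mm behind the grasp point.
Start: joints at [-0.215, 0.381, 1.297, -0, 1.464, -0.215], TCP at [549.982, 0.002, 238.748] pointing down, gripper open.
Joint ranges: [-3.11, 3.11], [-0.89, 2.33], [0.22, 2.48], [-1.42, 4.56], [0.17, 2.85], [-2.88, 2.88]. Speed limits (rad/s): [2.39, 2.39, 3.14, 3.14, 3.14, 3.14].

## Interface

Orientations are given as a unit quaternion [w, x, y, z].
In Python, from plant import robot gives the robot as it stands.
- The arm moves only by the shell command python3 -m handwheel 'ROWS' [FORCE]. ROWS is JSON, a list of rows, each a list of 3 entries, a list of its own where there are three numbers: the shift along the tool's x, y, z in units of 400 mm (1.0 is 400 mm), then the turn about the tool's z in units of 180 degrees (1.0 is 180 degrees), then the opening, from -1 (shut) to 1 (fully open). A call has exactly 5 rows; each row shifts and turns the commanded pose from where the row before left it, along the tool's axes as they then stand; what a row does not reach is not made up. A row lasts 1/8 s, in which the tool goes at most 62.5 mm and 10.7 degrees, less where a joint would pass 70% of its speed; a pose out of reach is approached as far as the arm can. A call with a number of a shift or a turn outside -1 to 1 is refused whole. A call with a gripper value outside its range is refused whole. The fingers move at their own pace and stop on an object; FORCE is the grip in N (left out, the last holds). Time passes only in rows, so rows that do not move let the fingers close, or fill a call up. It gives the time, the measured TCP pose, the force, the opening and the grip force at its end, in the units of the state.
- robot.get_state(): the state, without advancing time (a new reading comes with each control period).
- robot.read_camera(name): name is "scene" or "side" or "wrist"; returns the picture (480x640x3 uint8, red, green, blue); there is no depth.
- robot.camera_model(name): a dict with "intrinsics" (3x3 intrinsics, pixels), "k1" (the pictures are not rectified: a ray, as slopes to the right and down, at radius r is drawn at 1 + k1 r^2 times it, then the intrinsics apply), "cam_to_world" (4x4, takes a point from camera to world coordinates); the wrist camera has in their place "hand_eye" (4x4, takes a point from camera to tool coordinates, whose origin is the TCP and whose axes are the flange's). Camera axes: x right, y down, z forward; pixel columns grow to the right and rows downward; lengths in mm; the calibration is good to about 2 mm. A picture is of the moment at which its call begins: read the wrist's pose just before it. camera_model takes no time and is no camera call.
- robot.close_job(): hands the job in; it is judged then, once.
The state is a dict: "clock": time; "q": joint angles; "dq": joint speeds; "effort": joint torques, N m; "tool_pos": TCP position; "tcp_rot": TCP orientation; "ft_force": force on the tool from outside, world axes, zero at the start; "moment": the same for the moment, N m; "finger_gap": finger opening in mm; "grip_force": force on a finger pad.
Only numpy, scipy, OpenCV 4.12 (cv2) and the standard library are available. Lean on these libraries where they do the work, as an engineer would, in place of code of your own. Each camera call takes 0.05 s, during which the arm holds its last target. There are 200 camera calls.

## Working session

There is one attempt and no reset: what is moved stays moved. The work goes in short steps, Python scripts to look and compute and a shell command to move; the robot and the scene stay as the last step left them, time stands still between calls to the robot, and variables do not carry over. Pictures are saved under pics/ and viewed, at most 10 in all, crops included, and the job is handed in when it is done.

```bash
mkdir -p pics
python3 - <<'E'
from plant import robot
import cv2,numpy as np
s=robot.get_state();print(s['clock'],s['tool_pos'],s['tcp_rot'],s['finger_gap'])
for n in("scene","side"):
    cv2.imwrite(f"pics/{n}0.png",robot.read_camera(n)[:,:,::-1]);m=robot.camera_model(n);print(n,m)
print(robot.camera_model("wrist"))
E
```

```text
0.0 [5.49713310e+02 5.73653341e-02 2.38129629e+02] [-6.26523754e-04  7.07116489e-01  7.07096682e-01 -3.99869537e-04] 87.95874438583911
scene {'intrinsics': array([[521.96587764,   0.        , 322.235376  ],
       [  0.        , 521.96587764, 242.53800451],
       [  0.        ,   0.        ,   1.        ]]), 'k1': -0.12014512388924596, 'cam_to_world': array([[ 1.49358560e-01,  7.25535549e-01, -6.71781354e-01,
         1.37802059e+03],
       [ 9.88710477e-01, -1.17820416e-01,  9.25739788e-02,
        -9.31144896e+01],
       [-1.19838464e-02, -6.78023980e-01, -7.34942087e-01,
         1.02358352e+03],
       [ 0.00000000e+00,  0.00000000e+00,  0.00000000e+00,
         1.00000000e+00]])}
side {'intrinsics': array([[593.96061163,   0.        , 320.83103223],
       [  0.        , 593.96061163, 236.35438629],
       [  0.        ,   0.        ,   1.        ]]), 'k1': -0.17441500617021863, 'cam_to_world': array([[ 7.82542200e-01, -4.29583153e-01,  4.50650662e-01,
        -1.09362402e+02],
       [-6.22276162e-01, -5.16409736e-01,  5.88297003e-01,
        -8.67879081e+02],
       [-2.00020922e-02, -7.40796395e-01, -6.71431766e-01,
         1.13112434e+03],
       [ 0.00000000e+00,  0.00000000e+00,  0.00000000e+00,
         1.00000000e+00]])}
{'intrinsics': array([[331.0195969 ,   0.        , 319.16285228],
       [  0.        , 331.0195969 , 239.92943497],
       [  0.        ,   0.        ,   1.        ]]), 'k1': -0.03198679607785608, 'hand_eye': array([[ 1.12888551e-03, -9.64753525e-01, -2.63152735e-01,
         6.72440360e+01],
       [ 9.99998990e-01,  1.31622045e-03, -5.35597512e-04,
        -2.42341116e-01],
       [ 8.63086599e-04, -2.63151865e-01,  9.64754037e-01,
        -1.45530932e+02],
       [ 0.00000000e+00,  0.00000000e+00,  0.00000000e+00,
         1.00000000e+00]])}
```

View pics/scene0.png

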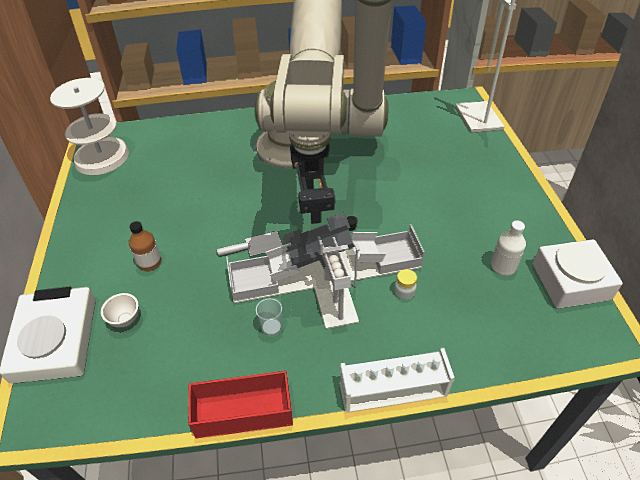

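View pics/side0.png

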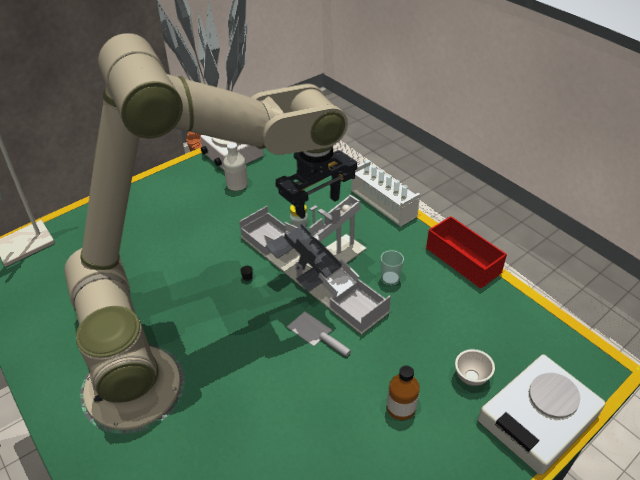

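The scene view looks from the far side (image right = +y). The feeder is around (330,260), the balls around (337,262), and the jar is on the left side. Next I'll enlarge the feeder in both views.

Run:
```python
import cv2,numpy as np
a=cv2.imread('pics/scene0.png')[195:345,215:435];b=cv2.imread('pics/side0.png')[170:340,230:430]
cv2.imwrite('pics/ca.png',cv2.resize(a,None,fx=3.6,fy=3.6,interpolation=2));cv2.imwrite('pics/cb.png',cv2.resize(b,None,fx=3.5,fy=3.5,interpolation=2))
```

```text
(no output)
```

View pics/ca.png

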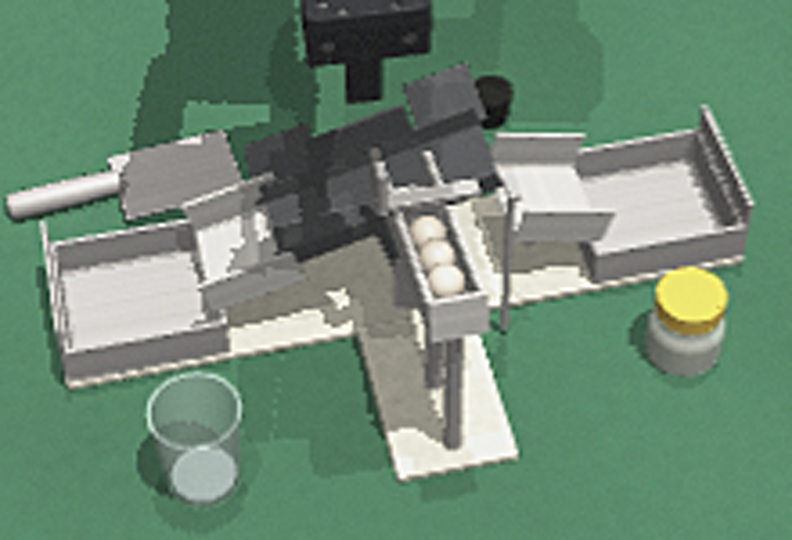

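View pics/cb.png

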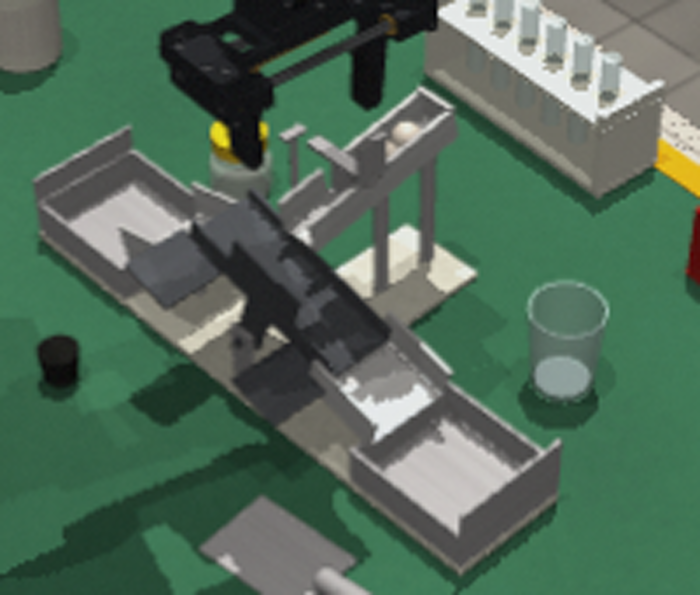

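The right end is down and the left is raised, so I press the left pad and the balls should go to the left tray. In scene crop ca, the tab top is at (378,154) and the left outer wall corners at (705,108) and (748,205). In side crop cb, the left pad is around (175,267) and the tab top around (372,139). I'll fit the pose from these.

```bash
cat > h.py <<'E'
import numpy as np
from plant import robot
from scipy.optimize import least_squares
def proj(m,P,T=None):
    T=m['cam_to_world'] if T is None else T
    p=np.linalg.inv(T)@np.r_[P,1]; u=p[:2]/p[2]; u=u*(1+m['k1']*(u@u)); K=m['intrinsics']
    return u*[K[0,0],K[1,1]]+K[:2,2]
def f2w(v,P):
    c,s=np.cos(v[2]),np.sin(v[2]); return np.array([v[0]+c*P[0]-s*P[1],v[1]+s*P[0]+c*P[1],P[2]])
E
python3 - <<'E'
from h import *
sc=lambda x,y:np.array([215+(x+.5)/3.6-.5,195+(y+.5)/3.6-.5]); sd=lambda x,y:np.array([230+(x+.5)/3.5-.5,170+(y+.5)/3.5-.5])
obs=[('scene',(70,-27,194),sc(378,154)),('scene',(50,238,63),sc(748,205)),('scene',(-50,238,63),sc(705,108)),
('side',(70,-27,194),sd(372,139)),('side',(50,238,63),sd(130,130)),('side',(-50,238,63),sd(37,183)),
('side',(50,-238,63),sd(558,445)),('side',(-50,-238,63),sd(462,530)),('side',(-62,46,104),sd(177,267))]
M={n:robot.camera_model(n) for n in('scene','side')}
f=lambda v:np.concatenate([proj(M[n],f2w(v,np.array(P,float)))-o for n,P,o in obs])
r=least_squares(f,[600,0,0],loss='soft_l1',x_scale=[10,10,.1]);print(r.x);print(r.fun.reshape(-1,2).round(1))
for n,P in dict(lpad=(-62,46,104),rpad=(-62,-46,71),tab=(70,-27,194)).items():print(n,f2w(r.x,P).round(1))
E
```

```text
[5.36588479e+02 2.70688365e+01 6.35378753e-02]
[[-1.3  1.6]
 [ 0.3  0.5]
 [-0.8 -0.7]
 [ 0.   0.8]
 [ 0.6 -1.1]
 [-1.1 -0.5]
 [ 0.9 -0.4]
 [-1.1 -2.8]
 [-1.9  1.2]]
lpad [471.8  69.  104. ]
rpad [477.6 -22.8  71. ]
tab [608.2   4.6 194. ]
```

```bash
python3 -m handwheel '[[[0,0,0],0.048,-1],[[0,0,0],0.048,-1],[[0,0,0],0.048,-1],[[0,0,0],0.048,-1],[[0,0,0],0.048,-1]]' 20 && python3 -m handwheel '[[[0,0,0],0.048,-1],[[0,0,0],0.048,-1],[[0,0,0],0.048,-1],[[0,0,0],0.048,-1],[[0,0,0],0.048,-1]]' && python3 -m handwheel '[[[-0.05,-0.05,0.035],0,-1],[[-0.05,-0.05,0.035],0,-1],[[-0.05,-0.05,0.035],0,-1],[[-0.055,-0.05,0.035],0,-1],[[0,0,0],0,-1]]'
python3 - <<'E'
from h import *
import cv2
from scipy.spatial.transform import Rotation as R
s=robot.get_state();im=robot.read_camera('wrist');cv2.imwrite('pics/w1.png',im[:,:,::-1])
m=robot.camera_model('wrist');T=np.eye(4);q=s['tcp_rot'];T[:3,:3]=R.from_quat([*q[1:],q[0]]).as_matrix();T[:3,3]=s['tool_pos'];C=T@m['hand_eye']
print(T.round(3),s['finger_gap'])
v=[536.6,27.07,.0635]
for n,P in dict(lpad=(-62,46,104),lpc1=(-86,46-23,97.4),lpc2=(-86,46+23,110.6),tab=(70,-27,194)).items():print(n,f2w(v,P).round(1),proj(m,f2w(v,P),C).round(0))
E
```

```text
clock: 0.72
tool_pos: [549.8, 0.1, 238.4]
tcp_rot: [-0.0, 0.919, 0.395, -0.0]
ft_force: [-0.1, 0.7, -0.9]
finger_gap: 40.4
grip_force: 0.0
clock: 1.35
tool_pos: [549.8, 0.0, 238.4]
tcp_rot: [-0.0, 1.0, 0.029, -0.0]
ft_force: [0.3, -0.7, -0.5]
finger_gap: 0.6
grip_force: 0.0
clock: 1.98
tool_pos: [461.7, 75.5, 182.1]
tcp_rot: [-0.0, 0.999, 0.032, -0.001]
ft_force: [0.6, -1.1, -0.1]
finger_gap: 0.3
grip_force: 0.0
[[ 9.98000e-01  6.40000e-02 -3.00000e-03  4.61650e+02]
 [ 6.40000e-02 -9.98000e-01  0.00000e+00  7.55270e+01]
 [-3.00000e-03 -0.00000e+00 -1.00000e+00  1.82121e+02]
 [ 0.00000e+00  0.00000e+00  0.00000e+00  1.00000e+00]] 0.279630707799591
lpad [471.8  69.  104. ] [329. 234.]
lpc1 [449.3  44.6  97.4] [360. 264.]
lpc2 [446.4  90.5 110.6] [296. 270.]
tab [608.2   4.6 194. ] [551. -69.]
```

View pics/w1.png

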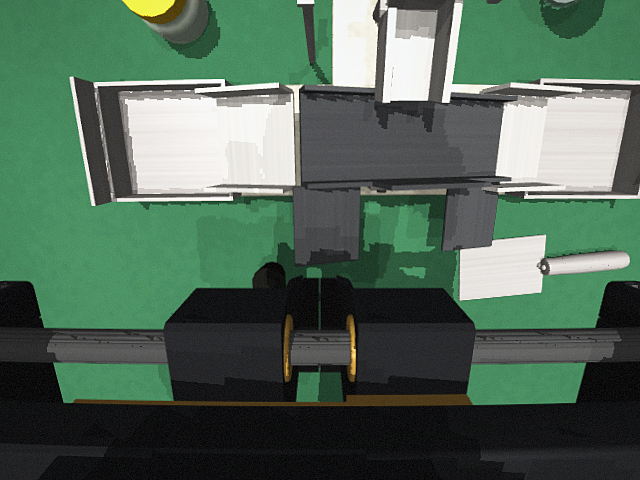

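The pad's front corners are at (295,265) and (358,260), so the feeder is about 3 mm further in +x than the fit. The fingertip is well placed, so I'll descend.

```bash
python3 -m handwheel '[[[0.0125,-0.007,0.05],0,-1],[[0,0,0.05],0,-1],[[0,0,0.04],0,-1],[[0,0,0.03],0,-1],[[0,0,0],0,-1]]' && python3 -m handwheel '[[[0,0,0.015],0,-1],[[0,0,0.015],0,-1],[[0,0,0.015],0,-1],[[0,0,0.015],0,-1],[[0,0,0],0,-1]]'
```

```text
clock: 2.65
tool_pos: [468.3, 77.4, 114.4]
tcp_rot: [-0.0, 1.0, 0.031, -0.0]
ft_force: [0.0, 0.2, -0.7]
finger_gap: 0.3
grip_force: 0.0
clock: 3.28
tool_pos: [467.6, 77.8, 90.2]
tcp_rot: [0.0, 1.0, 0.031, -0.001]
ft_force: [0.6, -0.0, 0.4]
finger_gap: 0.6
grip_force: 0.0
```

```bash
python3 -m handwheel '[[[0,0,0.01],0,-1],[[0,0,0.01],0,-1],[[0,0,0.005],0,-1],[[0,0,0],0,-1],[[0,0,0],0,-1]]' && python3 -m handwheel '[[[0,0,-0.03],0,-1],[[0,0,-0.06],0,-1],[[0,0,-0.09],0,-1],[[0,0,-0.09],0,-1],[[0,0,0],0,-1]]'
python3 - <<'E'
from h import *
import cv2
cv2.imwrite('pics/w2.png',robot.read_camera('wrist')[:,:,::-1])
s=robot.get_state();print(s['tool_pos'],s['tcp_rot'])
E
```

```text
clock: 3.9
tool_pos: [468.0, 77.8, 80.8]
tcp_rot: [0.0, 1.0, 0.031, 0.0]
ft_force: [-0.6, -0.3, -0.8]
finger_gap: 0.8
grip_force: 0.0
clock: 4.53
tool_pos: [468.9, 77.8, 191.7]
tcp_rot: [0.0, 0.999, 0.031, 0.003]
ft_force: [0.0, 0.5, -0.4]
finger_gap: 0.6
grip_force: 0.0
[468.15643594  77.8404136  189.98375421] [1.55825527e-04 9.99504033e-01 3.14594604e-02 1.40198732e-03]
```

View pics/w2.png

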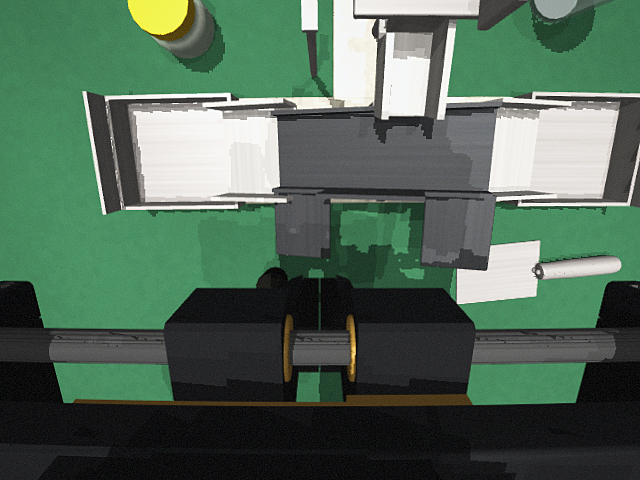

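The seesaw has rocked: the right pad at (457,235) now looks larger, so it's raised, and the left one at (302,230) is down. Next I'll move to the right of the tab.

```bash
python3 -m handwheel '[[[0,0,-0.125],0,-1],[[0.0,0.1,0],0,-1],[[0.1,0.1,0],0,-1],[[0.1,0.1,0],0,-1],[[0.1,0.025,0],0,-1]]' && python3 -m handwheel '[[[0.045,0,0],0,-1],[[0,0,0],0,-1],[[0,0,0],0,-1],[[0,0,0],0,-1],[[0,0,0],0,-1]]'
python3 - <<'E'
from h import *
import cv2
from scipy.spatial.transform import Rotation as R
s=robot.get_state();im=robot.read_camera('wrist')
a=cv2.resize(im[:,:,::-1],(400,300),interpolation=3)
b=cv2.resize(robot.read_camera('scene')[195:315,255:415,::-1],(400,300),interpolation=2)
c=cv2.resize(robot.read_camera('side')[170:290,260:420,::-1],(400,300),interpolation=2)
cv2.imwrite('pics/m3.png',np.vstack([np.hstack([b,c]),np.hstack([a,a*0])]))
p=s['tool_pos'];v=[539.5,27.07,.0635];d=p[:2]-v[:2];print(p,np.cos(v[2])*d[0]+np.sin(v[2])*d[1],-np.sin(v[2])*d[0]+np.cos(v[2])*d[1])
E
```

```text
clock: 5.2
tool_pos: [596.8, -46.7, 237.4]
tcp_rot: [-0.0, 1.0, 0.03, -0.001]
ft_force: [0.7, 0.1, -0.3]
finger_gap: 0.5
grip_force: 0.0
clock: 5.82
tool_pos: [613.4, -43.2, 239.1]
tcp_rot: [0.0, 1.0, 0.031, 0.0]
ft_force: [0.5, -0.1, -0.5]
finger_gap: 0.5
grip_force: 0.0
[613.41088414 -43.15631747 239.07001405] 69.30554574518959 -74.77496766010412
```

View pics/m3.png

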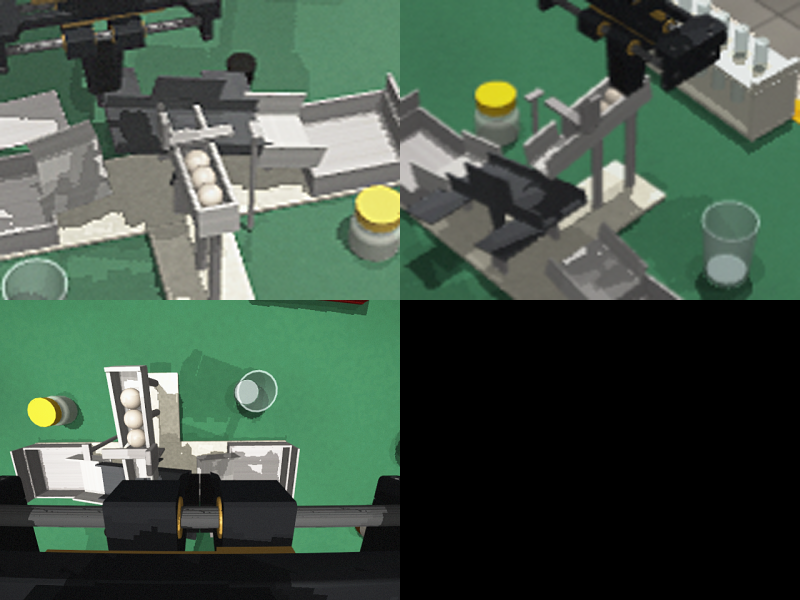

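Everything looks in place: left end down, balls held, and the finger to the right of the tab. Now descend and push.

```bash
python3 -m handwheel '[[[0,0,0.05],0,-1],[[0,0,0.05],0,-1],[[0,0,0.055],0,-1],[[0,-0.02,0],0,-1],[[0,-0.02,0],0,-1]]' && python3 -m handwheel '[[[0,-0.02,0],0,-1],[[0,-0.02,0],0,-1],[[0,-0.02,0],0,-1],[[0,-0.02,0],0,-1],[[0,-0.02,0],0,-1]]' && python3 -m handwheel '[[[0,-0.008,0],0,-1],[[0,0,0],0,-1],[[0,0,0],0,-1],[[0,0,0],0,-1],[[0,0,0],0,-1]]'
python3 - <<'E'
from h import *
import cv2
s=robot.get_state()
b=cv2.resize(robot.read_camera('scene')[195:315,255:415,::-1],(400,300),interpolation=2)
c=cv2.resize(robot.read_camera('side')[170:290,260:420,::-1],(400,300),interpolation=2)
cv2.imwrite('pics/m4.png',np.hstack([b,c]))
p=s['tool_pos'];v=[539.5,27.07,.0635];d=p[:2]-v[:2];print(p,np.cos(v[2])*d[0]+np.sin(v[2])*d[1],-np.sin(v[2])*d[0]+np.cos(v[2])*d[1])
E
```

```text
clock: 6.6
tool_pos: [613.1, -26.7, 177.7]
tcp_rot: [0.0, 1.0, 0.031, 0.001]
ft_force: [0.7, 0.3, 0.4]
finger_gap: 0.2
grip_force: 0.0
clock: 7.22
tool_pos: [610.3, 13.0, 176.8]
tcp_rot: [0.0, 1.0, 0.031, 0.0]
ft_force: [0.7, -1.4, 1.5]
finger_gap: 0.9
grip_force: 0.8
clock: 7.85
tool_pos: [610.1, 15.7, 176.7]
tcp_rot: [-0.0, 1.0, 0.031, -0.0]
ft_force: [1.0, 0.6, 0.5]
finger_gap: 0.8
grip_force: 0.0
[610.08647922  15.72275825 176.68179716] 69.72415015864196 -15.803601767822325
```

View pics/m4.png

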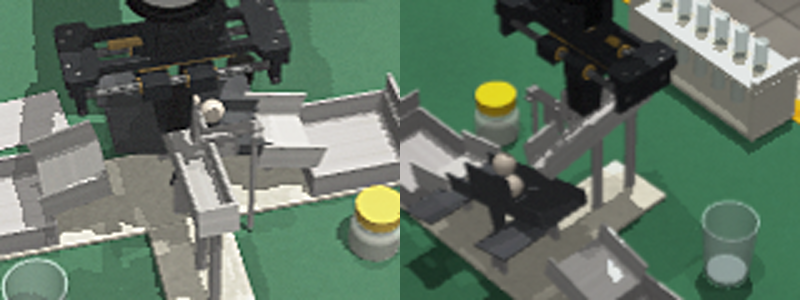

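The balls have been released and are running left along the seesaw. I'll push on until I feel the stop.

```bash
python3 -m handwheel '[[[0,-0.005,0],0,-1],[[0,-0.005,0],0,-1],[[0,0,0],0,-1],[[0,0,0],0,-1],[[0,0,0],0,-1]]'; python3 -m handwheel '[[[0,-0.005,0],0,-1],[[0,0,0],0,-1],[[0,0,0],0,-1],[[0,0,0],0,-1],[[0,0,0],0,-1]]'
```

```text
clock: 8.57
tool_pos: [609.9, 19.9, 176.8]
tcp_rot: [-0.0, 1.0, 0.031, 0.0]
ft_force: [0.1, 0.4, -0.2]
finger_gap: 0.4
grip_force: 0.0
clock: 9.2
tool_pos: [609.7, 21.8, 176.8]
tcp_rot: [-0.0, 1.0, 0.031, 0.0]
ft_force: [0.5, -0.5, 0.1]
finger_gap: 0.4
grip_force: 0.1
```

```bash
python3 -m handwheel '[[[0,-0.005,0],0,-1],[[0,0,0],0,-1],[[0,0,0],0,-1],[[0,0,0],0,-1],[[0,0,0],0,-1]]'; python3 -m handwheel '[[[0,-0.005,0],0,-1],[[0,0,0],0,-1],[[0,0,0],0,-1],[[0,0,0],0,-1],[[0,0,0],0,-1]]'
python3 - <<'E'
from h import *
import cv2
b=cv2.resize(robot.read_camera('scene')[195:315,255:415,::-1],(400,300),interpolation=2)
c=cv2.resize(robot.read_camera('side')[170:290,240:400,::-1],(400,300),interpolation=2)
cv2.imwrite('pics/m5.png',np.hstack([b,c]))
E
```

```text
clock: 9.82
tool_pos: [609.7, 22.8, 176.8]
tcp_rot: [0.001, 1.0, 0.031, 0.0]
ft_force: [-1.0, -6.0, -0.1]
finger_gap: 0.5
grip_force: 2.7
clock: 10.45
tool_pos: [609.7, 23.1, 176.9]
tcp_rot: [0.002, 1.0, 0.031, 0.0]
ft_force: [-1.1, -13.4, -1.3]
finger_gap: 0.3
grip_force: 6.6
```

View pics/m5.png

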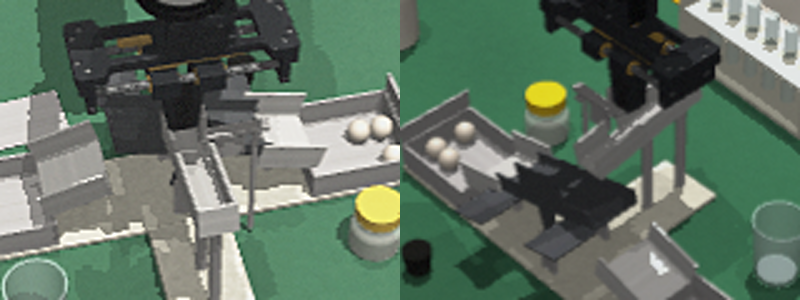

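The slide is at its stop (13 N), and all three balls are in the left tray, at (435-465,130-160) in the side crop. I'll retreat and hand in.

```bash
python3 -m handwheel '[[[0,0.03,0],0,-1],[[0,0.05,0],0,-1],[[0,0,-0.06],0,-1],[[0,0,-0.1],0,-1],[[0,0,-0.05],0,-1]]'; python3 -m handwheel '[[[0,0,0],0,-1],[[0,0,0],0,-1],[[0,0,0],0,-1],[[0,0,0],0,-1],[[0,0,0],0,-1]]'
python3 - <<'E'
from h import *
import cv2
b=cv2.resize(robot.read_camera('scene')[195:315,265:425,::-1],(400,300),interpolation=2)
c=cv2.resize(robot.read_camera('side')[170:290,240:400,::-1],(400,300),interpolation=2)
cv2.imwrite('pics/m6.png',np.hstack([b,c]))
E
```

```text
clock: 11.18
tool_pos: [611.9, -7.1, 262.9]
tcp_rot: [0.0, 1.0, 0.031, 0.001]
ft_force: [1.0, 0.5, -0.1]
finger_gap: 0.3
grip_force: 0.0
clock: 11.8
tool_pos: [611.5, -6.1, 260.4]
tcp_rot: [-0.0, 1.0, 0.031, -0.0]
ft_force: [-0.8, 0.0, 0.0]
finger_gap: 0.3
grip_force: 0.0
```

View pics/m6.png

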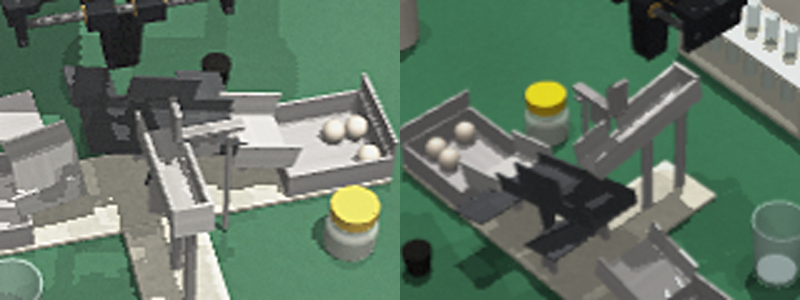

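The three balls are in the left tray, the slide is open, the seesaw is left-down and the robot is clear.

```bash
python3 -c "
from plant import robot
print(robot.close_job())"
```

```text
the job is handed in; nothing more can be done
None
```

I rocked the seesaw onto its left side and pushed the stop slide to its stop; all three balls ran into the left tray, the robot ended clear of everything, and I handed the job in at about 12 s (no verdict shown).

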